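Open and hold the gate of the chocolate mould rack

ROBOT

A 6-joint arm with a two-finger parallel gripper is mounted at the origin on the work surface. World frame = base frame: x ahead of the robot, y to its left, z up, the work surface at z = 0. Lengths are in mm, angles in rad, forces in N, time in s.
With the tool pointing down it reaches from about 425 to 1125 mm from the base axis. Payload 14.9 kg.
Tool frame: the origin (TCP) lies midway between the tips of the shut fingers; the grasp point (between the pads) lies 19 mm behind it (bot.grip_depth is the distance from the TCP to the grasp point, in mm); z points along the fingers, y is the line along which they close (so a half turn about z gives the same grasp; the last joint's range is limited). The gripper opens to 91 mm and grips with 3 to 60 N. Pads are 32 mm wide; open, the fingers measure 118 mm over their backs; the gripper's body (76 mm by 178 mm) begins 60 mm behind the grasp point.
Start: joints at [-1.219, 0.379, 1.734, -0, 1.028, -0.033], TCP at [262.758, -648.827, 213.932] pointing down, gripper open.
Joint ranges: [-2.77, 2.77], [-0.74, 2.19], [0, 2.66], [-1.06, 4.2], [0.31, 2.87], [-3.08, 3.08]. Speed limits (rad/s): [1.89, 1.89, 2.39, 3.14, 3.14, 3.14].

INTERFACE

Orientations are given as a unit quaternion [x, y, z, w].
In Python, from workcell import bot gives the robot as it stands. The module is installed in compiled form; this text tells all that it offers. Calls block until the motion is done:
- bot.reach(position, orientation): joint-space move of the TCP to a pose.
- bot.move_linear(position, rotation=None, v=150): straight line of the TCP; rotation=None keeps the orientation; v is the mean speed in mm/s.
- bot.movej(angles): joint-space move.
- bot.set_gripper(opening): opening from 0.0 (shut) to 1.0 (fully open); the grip force is fixed at half the most; returns when the fingers have stopped.
- bot.hold(seconds).
- bot.solve_ik(position, orientation): joint angles nearest the present ones, or None.
- bot.read_state(): the state.
- bot.get_image(name): name is "scene" or "top" or "wrist"; returns the picture (420x560x3 uint8, red, green, blue); there is no depth.
- bot.camera_model(name): a dict with "mtx" (3x3 intrinsics, pixels), "distortion" ([k1, k2, p1, p2, k3] as OpenCV has them; the pictures are not rectified), "view" (4x4, takes a point from world to camera coordinates). Camera axes: x right, y down, z forward; pixel columns grow to the right and rows downward; lengths in mm; the calibration is good to about 2 mm. A picture is of the moment at which its call begins: read the wrist's pose just before it. camera_model takes no time and is no camera call; for the wrist camera it gives the pose at the moment of the call.
A pose or a line that the arm cannot do raises bot.Unreachable and nothing moves.
- bot.close_job(): hands the job in; it is judged then, once.
Trained networks look in the newest picture that a camera, given by its name, has taken for a name from the list of things; names that differ only in an ending like _2 or _b are one class to them, and where a whole thing is asked for, a point or a joint stands for the part that bears it (a point fixed in the world has none). Each returns a list of dicts, best first, with "score" (0 to 1); they miss things now and then, are a little off and sometimes report something else, mostly with a low value. They report only what shows in the picture. A call takes as long as a camera call. They do not tell look-alikes from the thing itself.
- bot.search_frame(camera, target): "at" ([x, y, z] in mm, in the coordinates of the camera as it stood for that picture, good to about 4 mm: the middle of the surface that is visible of it).
- bot.tip_of(camera, target): "at" ([x, y, z] in mm, in the coordinates of the camera as it stood for that picture, good to about 4 mm: a listed point, or the origin of a listed thing).
The state is a dict: "time": time; "joint_pos": joint angles; "qd": joint speeds; "joint_efforts": joint torques, N m; "position": TCP position; "tcp_rot": TCP orientation; "wrist_force": force on the tool from outside, world axes, zero at the start; "wrist_torque": the same for the moment, N m; "opening": opening from 0.0 (shut) to 1.0 (fully open); "grasp_force": force on a finger pad.
Only numpy, scipy, OpenCV 4.12 (cv2) and the standard library are available. Lean on these libraries where they do the work, as an engineer would, in place of code of your own. Each camera call takes 0.05 s, during which the arm holds its last target. There are 200 camera calls.

TASK

A colleague is coming with a filled mould in both hands: open the gate of the mould rack for her. Squeeze in the catch nearer the hinge first, both tabs fully together, and then the catch at the gate's free end, where you take hold; swing the gate past its half-way click until it stands wide open, about square to the rack's front, and finish holding it there with the fingers, because it is sprung and falls back to half open if let go. Leave the moulds in the rack and the cup, jar and bowl beside it where they are.

Things in the scene. Friction and masses are not known exactly. Their poses are not given: they have to be found in the camera images.
- rack: Fixed stainless carrying rack for chocolate moulds: open frame of 15 mm square tube, 240 wide, 300 deep, 200 high, barred gate on its front. Origin on the counter, middle of its front; x into the rack (away from the gate), y to the hinge side (left when facing the gate), z up. A 10 mm high bracket lies on the counter, 76 mm out from the hinge's foot, with the detent's ball.
- gate: The gate: barred steel frame 234 wide, 12 thick, 25 to 195 mm above the counter, both catches on its top rail. Origin on the hinge axis at counter height; turns with the gate. Closed, its axes are the rack's, and it runs from the hinge along its own -y; the frame's middle plane is 8 mm in front (-x) of the hinge axis.
- gate_swing (a joint): Gate angle, rad: 0 closed, grows as the free end swings out in front (clockwise from above); square 1.57, stop 1.75. Either catch engaged: gives under 0.1. Hinge spring pulls shut with 0.2 N m at 0, 0.51 at 1.57, damped 0.35 N m s/rad; a ball detent at about 0.77 to 1.03 adds up to 1 N m. Let go beyond it, the gate falls back to about 1.0.
- gate_hinge (a point): Point on the gate's upright hinge axis, 240 mm above the counter, at the left front corner of the rack.
- catch_hinge (a point): Middle of the catch nearer the hinge, halfway between its two tabs, 240 mm above the counter, 65 mm from the hinge axis along the gate, 8 mm in front of it; turns with the gate. Tabs: black, upright, 18 wide across the gate, 8 thick, tops 252 mm above the counter, 56 mm over their outer faces. Grey case and steel keeper lugs around them reach 218 mm: keep fingertips above 222 mm.
- catch_free (a point): Middle of the catch at the free end, built like the other: halfway between its tabs, 240 mm above the counter, 185 mm from the hinge axis along the gate, 8 mm in front of it, 120 mm from the other catch; turns with the gate.
- hinge_left (a joint): Inward travel, m, of the hinge-side catch's tab nearer the hinge: 0 out, 0.012 fully in (both in: 32 mm over the outer faces). Slides along the gate, needs about 3 N, stays where it is pushed; its bolt is free of the rack from about 8 mm on.
- hinge_right (a joint): Same for the hinge-side catch's other tab.
- free_left (a joint): Same for the free-end catch's tab nearer the hinge.
- free_right (a joint): Same for the free-end catch's other tab.
- mould1: Chocolate mould, 275 x 175 x 22 mm plate with five set bars, flat on the top runners of the rack, lengthwise. Origin at the middle of the front edge of its underside.
- mould2: Same mould on the second runners from the top.
- mould3: Same mould on the lowest runners.
- cup: White paper cup, 74 mm wide, 90 mm high, beside the rack on the hinge side. Origin at the centre of its underside.
- jar: Olive green jar with steel cap, 64 mm wide, 100 mm high, beside the rack on the hinge side. Origin at the centre of its underside.
- bowl: White bowl, 150 mm wide, 55 mm high, beside the rack's free-end side. Origin at the centre of its underside.
Mind the look-alikes: they are no part of the job. Leave any red look-alike of the cup alone.

How it is judged:
By the outcome, as a careful person would: the job done as asked, in the order asked, and still so for the second after the job is handed in, while the arm keeps its last pose, push and grip.
It also fails if it takes over 51 s, if anything falls off the work surface, if the arm or the gripper's body presses on something with over 40 N, if the wrist force passes 120 N, or if a joint passes its speed limit or range.

## Working session

There is one attempt and no reset: what is moved stays moved. The work goes in short steps, each a Python script; the robot and the scene stay as the last script left them, time stands still between calls to the robot, and variables do not carry over. Pictures are saved under pics/ and viewed, at most 10 in all, crops included, and the job is handed in when it is done.

```bash
mkdir -p pics
cat > h.py <<'E'
from workcell import bot
import numpy as np, cv2
from scipy.spatial.transform import Rotation as R
def snap(n,f=None):
    im=bot.get_image(n)
    if f: cv2.imwrite('pics/'+f,im[:,:,::-1])
    return np.array(bot.camera_model(n)['view'])
def w(V,p): return np.linalg.inv(V)[:3]@np.append(p,1)
E
python3 - <<'E'
from h import *
for c in('scene','top'):
    V=snap(c,c+'0.png')
    for t in('gate_hinge','catch_hinge','catch_free','rack','gate','cup','jar','bowl','mould1'):
        for r in bot.tip_of(c,t)[:3]: print(c,t,round(r['score'],2),w(V,r['at']).round(1))
print(bot.read_state()['time'])
E
```

```text
scene gate_hinge 0.66 [717.7  52.7 241.7]
scene catch_free 0.59 [ 649.5 -122.2  243.7]
scene rack 0.96 [ 6.755e+02 -6.660e+01  5.000e-01]
scene gate 0.81 [714.7  52.1  -1.6]
scene cup 0.6 [6.901e+02 1.738e+02 4.000e-01]
scene cup 0.58 [550.9 207.1  -3.2]
scene jar 0.89 [787.8 126.9  -1.5]
scene bowl 0.64 [ 5.112e+02 -2.823e+02  1.000e-01]
top gate_hinge 0.65 [713.8  48.9 238.4]
top catch_hinge 0.93 [685.3  -8.2 243.2]
top catch_free 0.73 [ 647.4 -120.9  245.7]
top catch_free 0.67 [687.6 -67.6  39.6]
top rack 0.94 [674.9 -59.   -1.4]
top gate 0.94 [ 7.182e+02  4.630e+01 -1.000e-01]
top cup 0.77 [688.1 172.6  -1.1]
top jar 0.6 [791.8 127.3   2.2]
top jar 0.17 [713.7  48.6 239.6]
top bowl 0.69 [ 517.2 -282.7   -1.1]
top mould1 0.6 [686.2 -66.  117.1]
top mould1 0.56 [687.1 -66.2 157.2]
top mould1 0.49 [688.7 -71.1  34.2]
1.0
```

View pics/scene0.png

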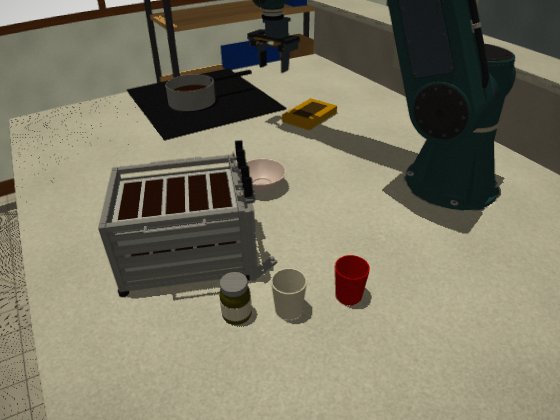

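View pics/top0.png

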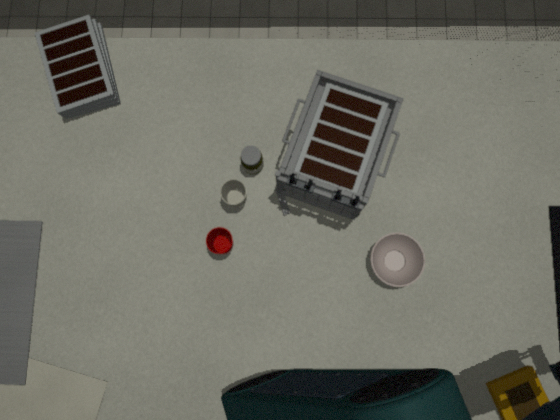

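The scene view shows the rack at about (180,215), its four black tabs at (243,170), the white cup at (289,295), the jar at (235,300) and the red look-alike cup at (351,280). The top view shows the tabs in a line from (292,178) to (355,203), and the bowl at (397,261). The networks' positions agree with both views. Next I'll take a closer look with the wrist camera and check that the arm can follow the arc.

```bash
cat >> h.py <<'E'
def down(psi): return (R.from_euler('z',psi)*R.from_euler('x',np.pi)).as_quat()
E
python3 - <<'E'
from h import *
H=np.array([716,50.]);g0=-0.37
def pt(q,r,g0=g0):
    g=g0-q; return H+r*np.array([np.sin(g),-np.cos(g)])-8*np.array([np.cos(g),np.sin(g)])
for off in(0,np.pi,-np.pi):
    print(off)
    for q,r,z in[(0,65,232),(0,185,232),(.4,185,232),(.8,185,232),(1.2,185,232),(1.57,185,232),(1.65,185,232)]:
        s=bot.solve_ik([*pt(q,r),z],down(g0-q+off)); print(q,r,None if s is None else np.round(s,2))
c=(pt(0,65)+pt(0,185))/2
print(c)
for P in([*c-[60,0],400],[*c-[90,40],420]):
    bot.reach(P,down(g0)); V=snap('wrist',f'w{int(P[2])}.png')
    for t in('gate_hinge','catch_hinge','catch_free'):
        for r in bot.tip_of('wrist',t)[:3]: print(t,round(r['score'],2),w(V,r['at']).round(1))
s=bot.read_state();print(s['time'],s['joint_pos'])
E
```

```text
0
0 65 [-0.05  0.34  1.76 -0.    1.05  1.9 ]
0 185 [-0.22  0.29  1.82 -0.    1.03  1.72]
0.4 185 [-0.17  0.18  1.96 -0.    1.    2.17]
0.8 185 [-0.07  0.11  2.04 -0.    0.99  2.67]
1.2 185 None
1.57 185 [ 0.18  0.14  2.01  0.    1.   -2.59]
1.65 185 [ 0.2   0.15  1.99  0.    1.   -2.49]
3.141592653589793
0 65 [-0.05  0.34  1.76  0.    1.05 -1.25]
0 185 [-0.22  0.29  1.82  0.    1.03 -1.42]
0.4 185 [-0.17  0.18  1.96  0.    1.   -0.97]
0.8 185 [-0.07  0.11  2.04  0.    0.99 -0.47]
1.2 185 [ 0.06  0.09  2.06 -0.    0.99  0.06]
1.57 185 [ 0.18  0.14  2.01 -0.    1.    0.55]
1.65 185 [ 0.2   0.15  1.99 -0.    1.    0.65]
-3.141592653589793
0 65 [-0.05  0.34  1.76  0.    1.05 -1.25]
0 185 [-0.22  0.29  1.82  0.    1.03 -1.42]
0.4 185 [-0.17  0.18  1.96  0.    1.   -0.97]
0.8 185 [-0.07  0.11  2.04  0.    0.99 -0.47]
1.2 185 [ 0.06  0.09  2.06 -0.    0.99  0.06]
1.57 185 [ 0.18  0.14  2.01 -0.    1.    0.55]
1.65 185 [ 0.2   0.15  1.99 -0.    1.    0.65]
[663.33945224 -63.64799475]
gate_hinge 0.94 [716.2  50.5 238.5]
catch_hinge 0.81 [689.5  -6.7 238.5]
catch_free 0.76 [ 649.2 -125.1  241.7]
catch_hinge 0.93 [691.8  -7.1 234.7]
catch_free 0.83 [ 645.3 -123.5  238.5]
4.225 [-2.18006363e-01  8.63993894e-03  1.79687226e+00  1.10473499e-04
  1.33693676e+00  1.72222281e+00]
```

View pics/w400.png

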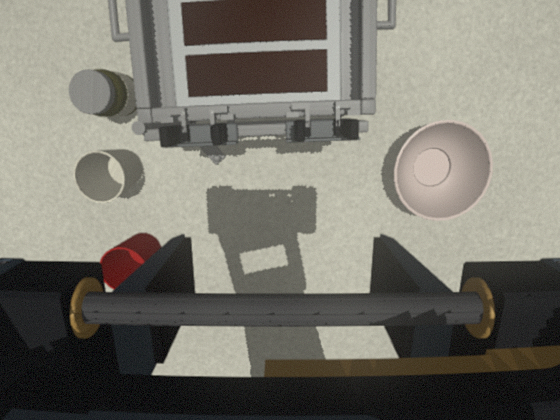

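Run:
```python
from h import *
H=np.array([716,50.]);g0=-0.37
c=np.array([663,-64])
for P in([*c,400],[*c-[50,20],370]):
    bot.reach(P,down(g0+np.pi)); V=snap('wrist',f'p{int(P[2])}.png')
    np.save(f'p{int(P[2])}.npy',V)
    for t in('gate_hinge','catch_hinge','catch_free'):
        for r in bot.tip_of('wrist',t)[:3]: print(t,round(r['score'],2),w(V,r['at']).round(1))
s=bot.read_state();print(s['time'],np.round(s['joint_pos'],2))
```

```text
gate_hinge 0.84 [718.   49.8 238.7]
catch_hinge 0.93 [688.5  -6.2 236.5]
catch_free 0.67 [ 646.  -123.2  242.8]
catch_hinge 0.8 [689.2  -5.5 236.7]
catch_free 0.91 [ 648.3 -125.3  242.5]
7.5667 [-0.17  0.1   1.78  0.    1.25 -1.37]
```

The wrist view shows the four tabs at about (170,133), (220,133), (298,130) and (348,130). I'll fit the gate geometry to the averaged detections and overlay the expected tab tops as a check.

Run:
```python
from h import *
from scipy.optimize import least_squares
D={0:[(717.7,52.7),(713.8,48.9),(716.2,50.5),(718,49.8)],65:[(685.3,-8.2),(689.5,-6.7),(691.8,-7.1),(688.5,-6.2),(689.2,-5.5)],185:[(649.5,-122.2),(647.4,-120.9),(649.2,-125.1),(645.3,-123.5),(646,-123.2),(648.3,-125.3)]}
def pt(p,r,f=8):
    g=p[2];return p[:2]+r*np.array([np.sin(g),-np.cos(g)])-f*np.array([np.cos(g),np.sin(g)])
f=least_squares(lambda p:np.concatenate([(pt(p,r,8 if r else 0)-m) for r in D for m in D[r]]).ravel(),[716,50,-.36]).x
print(f, pt(f,65),pt(f,185)); np.save('fit.npy',f)
m=bot.camera_model('wrist')
out=[]
for n in('p400','p370'):
    im=cv2.imread(f'pics/{n}.png');V=np.load(n+'.npy')
    for c in(65,185):
        for s in(-1,1):
            pts=[[*pt(f,c+s*a,8+b),252] for a,b in((20,-9),(28,-9),(28,9),(20,9))]
            x,_=cv2.projectPoints(np.array(pts),cv2.Rodrigues(V[:3,:3])[0],V[:3,3],np.array(m['mtx']),np.array(m['distortion']))
            cv2.polylines(im,[np.int32(x*16)],True,(0,255,255),1,shift=4)
    out.append(cv2.resize(im[40:240,120:420],None,fx=1.5*1.5,fy=2.25*.66) if 0 else cv2.resize(im[0:220,110:450],(460,298)))
cv2.imwrite('pics/ov.png',np.vstack(out))
```

```text
[ 7.16730664e+02  5.02762029e+01 -3.35277554e-01] [687.78907873  -8.47228326] [ 648.3053249  -121.79056591]
```

View pics/ov.png

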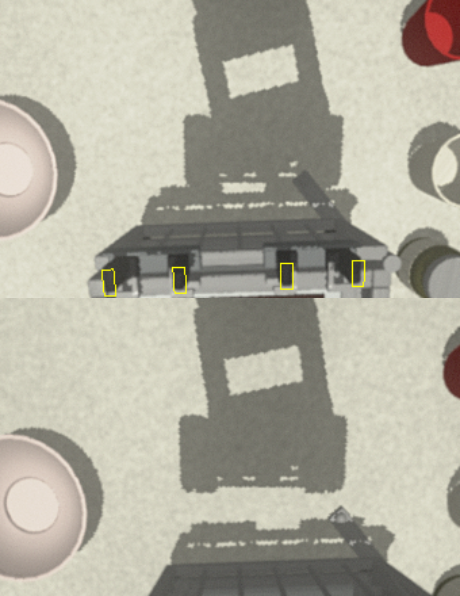

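Run:
```python
from h import *
f=np.load('fit.npy')
def pt(p,r,f=8):
    g=p[2];return p[:2]+r*np.array([np.sin(g),-np.cos(g)])-f*np.array([np.cos(g),np.sin(g)])
def T(P,psi):
    t=np.eye(4);t[:3,:3]=R.from_quat(down(psi)).as_matrix();t[:3,3]=P;return t
m=bot.camera_model('wrist')
X=np.load('p400.npy')@T([663,-64,400],-.37+np.pi)
V=X@np.linalg.inv(T([603.34,-63.65,400],-.37))
im=cv2.imread('pics/w400.png')
big=cv2.resize(im[90:180,130:390],None,fx=3,fy=3,interpolation=cv2.INTER_CUBIC)
out=big.copy()
for c in(65,185):
    for s in(-1,1):
        pts=[[*pt(f,c+s*a,8+b),252] for a,b in((20,-9),(28,-9),(28,9),(20,9))]
        x,_=cv2.projectPoints(np.array(pts),cv2.Rodrigues(V[:3,:3])[0],V[:3,3],np.array(m['mtx']),np.array(m['distortion']))
        cv2.polylines(out,[np.int32(((x-[130,90])*3)*16)],True,(0,255,255),1,shift=4)
cv2.imwrite('pics/ov2.png',np.vstack([cv2.convertScaleAbs(big,alpha=1.8),out]))
```

```text
(no output)
```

View pics/ov2.png

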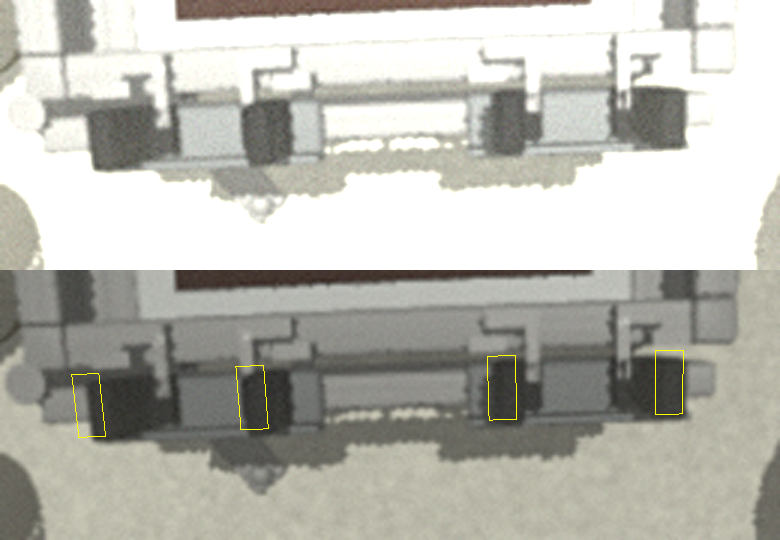

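The overlay matches to 2–3 mm. The real hinge-side tabs sit about 2.5 mm further toward the free end, and the free-end catch about 2 mm further out and along, so I'm correcting for both. Now I'll squeeze the hinge-side catch.

```bash
cat >> h.py <<'E'
G0=-0.35; CH=np.array([687.,-10.5]); CF=np.array([645.9,-122.7])
AL=np.array([np.sin(G0),-np.cos(G0)]); OUT=-np.array([np.cos(G0),np.sin(G0)])
def st(tag=''):
    s=bot.read_state(); F=np.array(s['wrist_force'])
    print(tag,'t',round(s['time'],2),'P',np.round(s['position'],1),'op_mm',round(s['opening']*91,1),'gf',np.round(s['grasp_force'],1),'F along/out/z',np.round([F[:2]@AL,F[:2]@OUT,F[2]],1),'Tz',round(s['wrist_torque'][2],2))
    return s
E
python3 - <<'E'
from h import *
q=down(G0+np.pi)
bot.reach([*CH,310],q); bot.set_gripper(.95); st('above')
bot.move_linear([*CH,231],v=80); st('down')
bot.set_gripper(.3); s=st('closed')
bot.hold(.3); st()
snap('wrist','c1.png')
E
```

```text
above t 8.43 P [687.  -11.1 310.9] op_mm 86.4 gf 0.0 F along/out/z [-0.1 -0.5 -0.1] Tz 0.02
down t 9.56 P [687.3 -10.5 231.6] op_mm 86.4 gf 0.0 F along/out/z [0.  0.2 1.2] Tz 0.01
closed t 10.44 P [687.2 -10.  231. ] op_mm 31.2 gf 30.0 F along/out/z [-5.2  0.3 -0.5] Tz 0.12
 t 10.74 P [687.2 -10.  231.1] op_mm 31.0 gf 30.0 F along/out/z [-5.8 -0.4  0.4] Tz 0.05
```

View pics/c1.png

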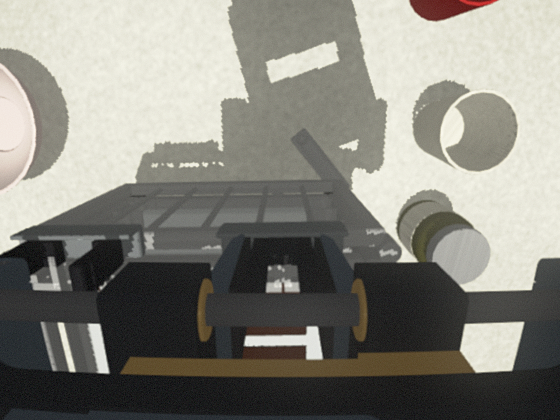

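The hinge-side catch is squeezed: the picture shows both fingers on its tabs at about (245–330,270), and the opening reads 31 mm at 30 N, so both tabs are in. Next is the free-end catch.

Run:
```python
from h import *
q=down(G0+np.pi)
bot.set_gripper(.95); st('open')
bot.move_linear([*CH,290],v=120)
bot.move_linear([*CF,290],v=150)
bot.move_linear([*CF,231],v=80); st('down')
bot.set_gripper(.3); st('closed'); bot.hold(.3); st()
```

```text
open t 11.74 P [687.  -10.5 231. ] op_mm 86.4 gf 0.0 F along/out/z [ 0.2 -0.2 -0.3] Tz 0.01
down t 14.22 P [ 646.2 -122.8  231.4] op_mm 86.6 gf 0.0 F along/out/z [ 0.2 -0.4  0. ] Tz 0.0
closed t 15.1 P [ 646.  -122.7  231.1] op_mm 31.0 gf 30.0 F along/out/z [-1.4  0.6  1.4] Tz 0.1
 t 15.4 P [ 646.  -122.7  231.1] op_mm 31.1 gf 30.0 F along/out/z [-1.3  0.2  3.2] Tz 0.11
```

```bash
cat >> h.py <<'E'
def arc(q, H, P0):
    c,s=np.cos(-q),np.sin(-q)
    return H+np.array([[c,-s],[s,c]])@(P0-H)
def swing(qs,H,P0,v=50):
    for q in qs:
        bot.move_linear([*arc(q,H,P0),231],down(G0-q+np.pi),v=v)
        s=bot.read_state();F=np.array(s['wrist_force'])[:2]
        d=arc(q,H,P0)-H;d/=np.linalg.norm(d);t=np.array([d[1],-d[0]])
        print(round(q,2),'t',round(s['time'],2),'rad/tan/z',np.round([F@d,F@t,s['wrist_force'][2]],1),'Tz',round(s['wrist_torque'][2],2),'op',round(s['opening']*91,1))
        if np.abs(F@d)>30 or abs(F@t)>30: break
HG=np.array([716.8,49.]); P0=CF.copy()
E
python3 - <<'E'
from h import *
swing([.1,.2,.3],HG,P0)
E
```

```text
0.1 t 15.93 rad/tan/z [ 2.6 -0.6  1.8] Tz 0.06 op 31.4
0.2 t 16.45 rad/tan/z [ 5.7 -0.3  4.2] Tz 0.03 op 31.1
0.3 t 16.98 rad/tan/z [ 8.2 -1.8  5. ] Tz 0.08 op 31.0
```

Run:
```python
from h import *
swing([.4,.5,.6],HG,P0)
V=snap('scene','s1.png')
snap('top')
```

```text
0.4 t 17.5 rad/tan/z [10.6 -1.2  7.1] Tz 0.01 op 31.4
0.5 t 18.02 rad/tan/z [11.4 -2.   8.5] Tz -0.03 op 31.0
0.6 t 18.55 rad/tan/z [14.6 -2.1 10.1] Tz -0.03 op 31.3
```

View pics/s1.png

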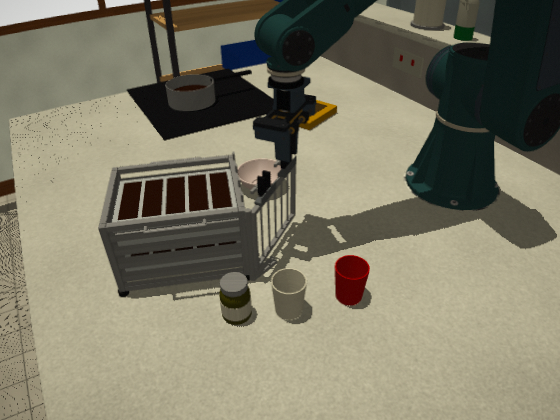

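The picture shows the gate swinging out with the fingers on the free-end catch at (287,155), and the cup, jar and bowl untouched. The radial force is building up, so I'll shift the assumed hinge centre slightly and continue.

Run:
```python
from h import *
swing([.6,.7,.8],HG+[-2,1.5],P0)
```

```text
0.6 t 18.9 rad/tan/z [-0.5 -1.2  2.9] Tz 0.01 op 31.3
0.7 t 19.43 rad/tan/z [-4.8 -2.4  0.1] Tz -0.1 op 31.4
0.8 t 19.95 rad/tan/z [-5.  -6.6 -2.4] Tz 0.02 op 31.1
```

Run:
```python
from h import *
swing([.9,1.,1.1,1.2],HG+[-1.6,1.2],P0)
```

```text
0.9 t 20.48 rad/tan/z [-2.5 -2.9  3. ] Tz -0.13 op 31.2
1.0 t 21.0 rad/tan/z [-4.1  2.   3.9] Tz -0.17 op 31.3
1.1 t 21.52 rad/tan/z [-4.6 -2.3  2.5] Tz -0.07 op 31.7
1.2 t 22.05 rad/tan/z [-5.5 -2.3  2.7] Tz -0.12 op 31.3
```

Run:
```python
from h import *
swing([1.3,1.4,1.5,1.6],HG+[-1.4,1.],P0)
bot.hold(.5); st('end')
V=snap('top','t2.png')
for n in('gate_hinge','catch_hinge','catch_free','rack','gate','cup','jar','bowl'):
    for r in bot.tip_of('top',n)[:1]: print(n,round(r['score'],2),w(V,r['at']).round(1))
snap('scene','s2.png')
```

```text
1.3 t 22.57 rad/tan/z [-3.6 -3.1  6.5] Tz -0.18 op 31.0
1.4 t 23.1 rad/tan/z [-3.2 -3.7  4.2] Tz -0.2 op 31.3
1.5 t 23.62 rad/tan/z [-5.1 -4.3  5.2] Tz -0.25 op 31.6
1.6 t 24.15 rad/tan/z [-4.4 -3.3  4.9] Tz -0.19 op 31.1
end t 24.65 P [544.8 123.7 231. ] op_mm 31.0 gf 30.0 F along/out/z [ 4.7 -3.9  5. ] Tz -0.21
gate_hinge 0.66 [713.2  47.4 242.5]
catch_hinge 0.84 [655.4  82.2 242. ]
catch_free 0.16 [673.9 -56.2  -1.6]
rack 0.77 [673.7 -58.1  -3.1]
gate 0.8 [ 7.153e+02  5.040e+01 -3.000e-01]
cup 0.95 [6.876e+02 1.734e+02 2.000e-01]
bowl 0.79 [ 511.8 -280.5   -1.7]
```

View pics/s2.png

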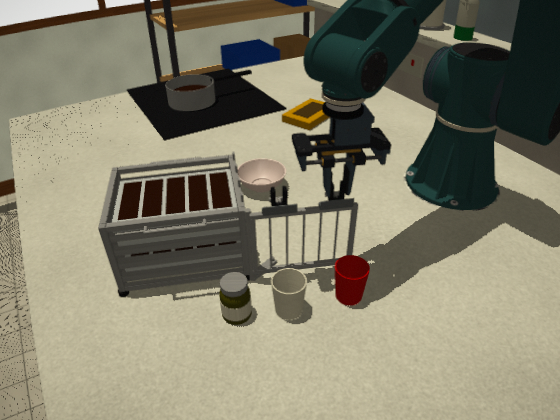

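View pics/t2.png

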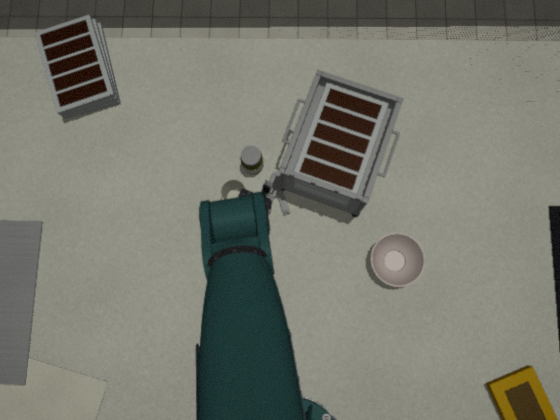

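Both pictures show the gate standing out square to the rack. The fingers hold the free-end catch at (338,190) in the scene view, and the cup, jar, bowl and moulds haven't moved.

```bash
python3 -c "
from h import *
print(bot.close_job())"
```

```text
the job is handed in; nothing more can be done
None
```

The gate is open about square to the rack's front (about 1.6 rad) and held there by the fingers, with both catches squeezed in the order you asked and the moulds, cup, jar and bowl left where they were; I handed the job in at about 25 s of the 51 s, and no verdict came back.

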